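# Open the ratchet bar clamp

## Task

The sealant in the coolant housing has set and the clamp screw is already slackened: now open the bar clamp. With a fingertip press down the thumb release on the sliding jaw (the ratchet only lets the jaw go while it is down), push the jaw away from the housing along the bar until it meets the end stop, then take the finger away so that the release springs back up. Leave the housing and everything else on the bench where it is; nothing is to be picked up.

Things in the scene. Friction and masses are not known exactly. Their poses are not given: they have to be found in the camera images.
- clamp: Bar clamp fixed to the bench: aluminium bar 440 long, 20 wide, top at 52. Origin at bench level under the bar's middle; x runs along the bar from the screw head with crank (x -200 to -300, pad tip at -167, up to 112 high) towards the end stop; y across, z up. Wooden packers under the housing flank the bar (x -172 to -52, out to 53 each side, 52 high). Here and below: mm, heights from the bench.
- end_stop (a point): Middle of the inner face of the end stop, a dark steel collar (40 wide, 12 thick, top at 62): clamp x = 160, y = 0, height 57. The jaw's rear end meets this face.
- jaw (a joint): Position of the sliding jaw in m: 0 (innermost) to 0.125 (against the end stop), growing as it slides along the clamp's +x, away from the housing. Starts at 0 to 0.033. Ratchet: with the release up it can be pushed towards the housing, but away from it only up to 5 mm, then it locks. With the release down it slides freely both ways against about 2 N of friction.
- jaw_face (a point): Centre of the jaw's upright face towards the housing, height 85; clamp x = -55 mm + joint jaw, y = 0. The grey jaw is 90 long and reaches from this face in clamp +x: face tower (first 14 mm, 46 wide, top at 108, with 7 mm ribs behind it), thumb well (next 54 mm, open above and at both sides, floor at 60), rear block (last 22 mm, 42 wide, top at 88).
- release_top (a point): Centre of the top of the thumb release: a grooved steel pad in the jaw's thumb well, 40 along the bar, 30 across, moving with the jaw, 41 mm behind its face on the bar's centre line. Top at height 78 when up, 70 when down. The upright front of the jaw's rear block stands 27 mm beyond this point in clamp +x and rises to 88: a finger on the pad can push the jaw by it.
- release (a joint): How far the thumb release is pressed straight down, in m: 0 (up) to 0.008 (fully down). Sprung: about 3.5 N to start it, 6.3 N at the bottom. It frees the ratchet from 4 mm on and springs up when let go (up to 3.5 mm may remain where the pawl rests on a ratchet tooth).
- housing: Coolant housing, half cast aluminium and half black plastic, 100 along the bar, 118 across, 68 high (a hose neck reaches 78), loose, standing on the bar and the packers between the screw pad and the jaw. Origin under its centre, 52 above the bench; x along the bar.
- socket_deep: Deep steel socket standing near the bar, 27 across, 65 high; origin under its centre.
- socket_short: Short steel socket standing near the bar, 31 across, 36 high; origin under its centre.
- ratchet: Ratchet handle lying near the bar, 240 long, 22 high, head 36 across at its +x end; origin under its middle, x along it.
- screwdriver: Screwdriver with black handle, lying, 210 long, 26 high; origin under its middle, x along it to the tip.
- spray_can: Grey spray can with a white nozzle, standing, 66 across, 205 high; origin under its centre.
- sealant_tube: Aluminium sealant tube with white nozzle, lying, 160 long, 50 wide, 39 high; origin under its middle.
- impact_driver: Black cordless impact driver lying on its side, 250 by 210, 66 high; origin under its body, x along the bit.
Not all that is in view belongs to the job. Leave any brown or orange look-alike of the housing alone.

How it is judged (in metres and radians):
On the way, in this order (a step that is already met when the one before it is completed fails the run):
1. the thumb release is pressed down (value of joint release above 0.005 m), for 0.1 s.
2. the jaw is pushed back to the end stop (value of joint jaw above 0.119 m), for 0.1 s.
At the end, for the whole second after the job is handed in: The jaw stands within 6 mm of the end stop and at rest, the release has sprung back up (less than 4 mm down), the housing stands upright within 12 mm of where it was (value of joint jaw above 0.119 m and value of joint release below 0.004 m and velocity of joint jaw between -0.01 and 0.01 m/s and distance of housing from where it was at the start of the episode below 0.012 m and angle between housing's own z axis and vertical below 0.1 rad and linear speed of housing below 0.02 m/s); the robot touches nothing.
It fails at once if the housing is lifted, shoved or tipped (more than 12 mm or 0.1 rad) (distance of housing from where it was at the start of the episode above 0.012 m or angle between housing's own z axis and vertical above 0.1 rad).
It fails at once if another thing on the bench is lifted, moved by more than 30 mm or knocked over (distance of any of socket_deep, socket_short, ratchet, screwdriver, spray_can, sealant_tube, impact_driver from where it was at the start of the episode above 0.03 m or angle between any of socket_deep, socket_short, spray_can's own z axis and vertical above 0.6 rad).
It also fails if it takes over 38 s, if anything falls off the work surface, if the arm or the gripper's body presses on something with over 40 N, if the wrist force passes 120 N, or if a joint passes its speed limit or range.

## Robot

A 6-joint arm with a two-finger parallel gripper is mounted at the origin on the work surface. World frame = base frame: x ahead of the robot, y to its left, z up, the work surface at z = 0. Lengths are in mm, angles in rad, forces in N, time in s.
With the tool pointing down it reaches from about 275 to 1000 mm from the base axis. Payload 8.4 kg.
Tool frame: the origin (TCP) lies at the very end of the fingers, on their centre line; the grasp point (between the pads) lies 19 mm behind it; y points along the fingers, x is the direction in which the jaws open and shut, and the axes are right-handed (so a half turn about y gives the same grasp; the last joint's range is limited). The gripper opens to 85 mm and grips with 20 to 120 N. Pads are 22 mm wide; open, the fingers measure 114 mm over their backs; the gripper's body (76 mm by 85 mm) begins 54 mm behind the grasp point. The pads swing forward as they close: fully open they stand 13 mm farther back than shut.
Start: joints at [1.115, 0.353, 1.633, -0, 1.155, -0.002], TCP at [273.989, 561.745, 231.281] pointing down, gripper open.
Joint ranges: [-2.63, 2.63], [-0.92, 2.1], [0.06, 2.66], [-1.3, 4.44], [0, 2.69], [-3.02, 3.02]. Speed limits (rad/s): [2.22, 2.22, 2.79, 3.14, 3.14, 3.14].

## Interface

Orientations are given as [roll, pitch, yaw] about the fixed x, y, z axes, in that order (R = Rz(yaw) Ry(pitch) Rx(roll)).
In Python, from rig import r gives the robot as it stands.
- The arm moves only by the tool servo_tool, never from a script. Its argument "motion" is a list of rows, each a list of 7 numbers: the opening, from -1 (shut) to 1 (fully open), then the shift along the tool's x, y, z in m, then the turn, a rotation vector about the tool's x, y, z in units of 10 degrees (1.0 is 10 degrees). A call has 1 to 12 rows; each row is the pose to reach, as a shift and turn from the pose commanded when the call began, along the tool's axes at that moment; what a row does not reach only later rows make up. A row lasts 1/8 s, in which the tool goes at most 62.5 mm and 10.7 degrees, less where a joint would pass 70% of its speed; a pose out of reach is approached as far as the arm can. A call with a gripper value outside its range is refused whole. The fingers move at their own pace and stop on an object; "grip_force" is the grip in N (left out, the last holds). Time passes only in rows, so rows that repeat a pose let the fingers close. It gives the time, the measured TCP pose, the force and the opening at its end, in the units of the state.
- r.sense(): the state, without advancing time (a new reading comes with each control period).
- r.grab_frame(name): name is "scene" or "top"; returns the picture (480x640x3 uint8, red, green, blue); there is no depth.
- r.calibration(name): a dict with "fx", "fy", "cx", "cy" (pixels), "distortion" ([k1, k2, p1, p2, k3] as OpenCV has them; the pictures are not rectified), "R" (3x3) and "t" (3): a world point X has camera coordinates R X + t. Camera axes: x right, y down, z forward; pixel columns grow to the right and rows downward; lengths in mm; the calibration is good to about 2 mm. A picture is of the moment at which its call begins. calibration takes no time and is no camera call.
- r.sign_off(): hands the job in, once; it reports no verdict.
The state is a dict: "clock": time; "qpos": joint angles; "qvel": joint speeds; "joint_efforts": joint torques, N m; "eef_pos": TCP position; "tcp_rot": TCP orientation; "contact_force": force on the tool from outside, world axes, zero at the start; "wrist_torque": the same for the moment, N m; "opening": opening from 0.0 (shut) to 1.0 (fully open).
Only numpy, scipy, OpenCV 4.12 (cv2) and the standard library are available. Lean on these libraries where they do the work, as an engineer would, in place of code of your own. Each camera call takes 0.05 s, during which the arm holds its last target. There are 200 camera calls.

## Working session

There is one attempt and no reset: what is moved stays moved. The work goes in short steps, Python scripts to look and compute and a tool call to move; the robot and the scene stay as the last step left them, time stands still between calls to the robot, and variables do not carry over. Pictures are saved under pics/ and viewed, on a budget of 10 in all, crops included, one or two more only if the job needs it, and the job is handed in when it is done.

Besides the shell and the picture viewer there is one more tool, called after "Emit:" as name(argument=value, ...), one argument or row to a line, values as JSON. servo_tool: Moves the arm, as the interface text tells. Its arguments: {"type":"object","properties":{"motion":{"type":"array","items":{"type":"array","items":{"type":"number"}}},"grip_force":{"type":"number"}},"required":["motion"]}

```bash
mkdir -p pics
python3 - <<'E'
from rig import r
import cv2
for n in("scene","top"):
    cv2.imwrite(f"pics/{n}0.png",r.grab_frame(n)[:,:,::-1]); c=r.calibration(n); print(n,c)
print(r.sense())
E
```

```text
scene {'fx': 583.0107787631422, 'fy': 583.0107787631422, 'cx': 324.37750663325227, 'cy': 238.85277352194606, 'distortion': array([-0.05865995,  0.        ,  0.        ,  0.        ,  0.        ]), 'R': array([[ 0.81245529,  0.58265401, -0.02075353],
       [ 0.36284953, -0.53318031, -0.76423751],
       [-0.45635143,  0.6133784 , -0.64460089]]), 't': array([-355.02139897, -164.83660253, 1558.99582082])}
top {'fx': 621.174083521829, 'fy': 621.174083521829, 'cx': 309.8323587169268, 'cy': 230.30695879997018, 'distortion': array([-0.19981122,  0.        ,  0.        ,  0.        ,  0.        ]), 'R': array([[-1.71534973e-03, -9.99935159e-01,  1.12576975e-02],
       [-9.87460571e-01, -8.33707007e-05, -1.57865808e-01],
       [ 1.57856511e-01, -1.13873275e-02, -9.87396400e-01]]), 't': array([ -70.37470027,  526.46302875, 1566.22957156])}
{'clock': 0.1, 'qpos': array([ 1.11461760e+00,  3.53606674e-01,  1.63402724e+00,  8.61397482e-06,
        1.15525182e+00, -2.39143173e-03]), 'qvel': array([ 0.00182999, -0.00251506, -0.00057307,  0.00174137,  0.00054516,
        0.00072586]), 'joint_efforts': array([ 1.49525840e-03, -6.06364989e+01, -3.42813706e+01,  8.86457337e-05,
        3.94285118e-03, -2.16419573e-05]), 'eef_pos': array([273.78732385, 561.36550234, 230.63333863]), 'tcp_rot': array([-1.57078536e+00,  1.29305828e-03,  1.11700555e+00]), 'contact_force': array([ 0.1976735 ,  0.07083741, -0.26235338]), 'wrist_torque': array([-0.05847048,  0.02746816,  0.03650726]), 'opening': 0.9965681184037953}
```

View pics/top0.png

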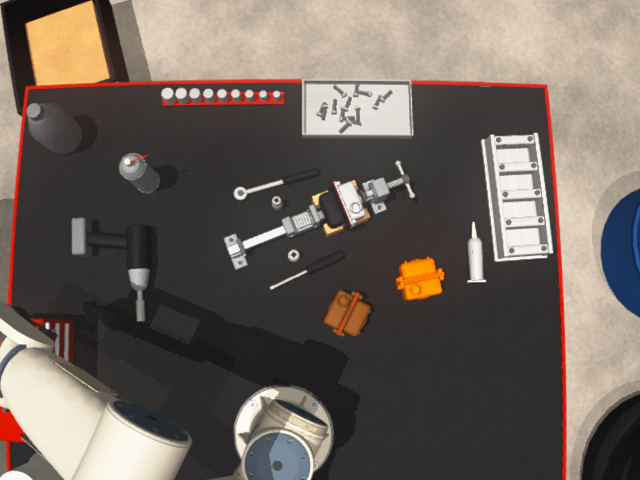

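View pics/scene0.png

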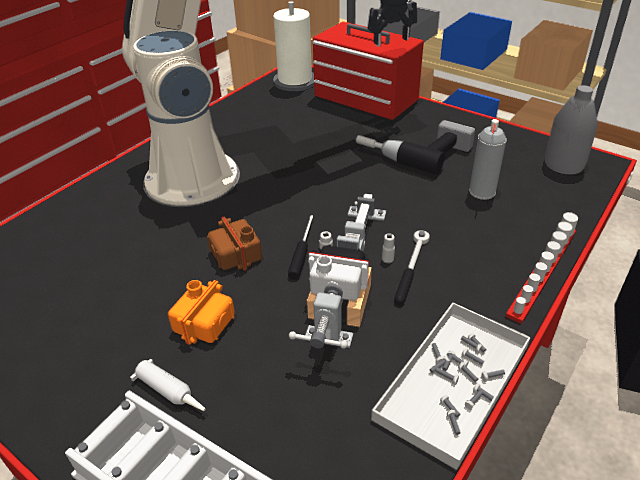

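Top: clamp runs from the crank (405,180) to the end stop (235,250), with the jaw near (298,222) and the true housing (black and aluminium) at (342,205). The brown (348,312) and orange (420,279) look-alikes stand off the clamp. In the scene view the jaw, at (350,243), is partly hidden behind the housing. The only other things the jaw could be taken for are the end stop (235,250) and the screw head (376,190). The jaw is the grey block with the well beside the black half, so I'm checking it in a close crop.

Run:
```python
import cv2
im=cv2.imread("pics/top0.png")[175:275,215:375]
cv2.imwrite("pics/crop1.png",cv2.resize(im,None,fx=5,fy=5,interpolation=cv2.INTER_CUBIC))
```

```text
(no output)
```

View pics/crop1.png

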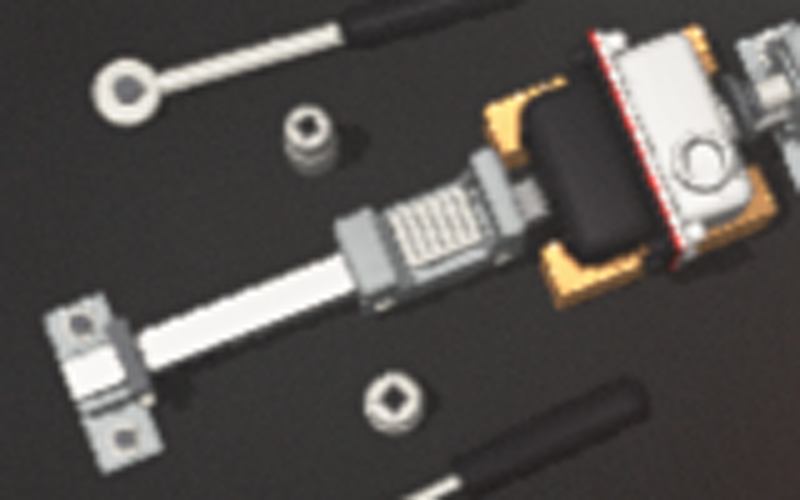

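The crop confirms it: ribbed steel pad centred at crop (436,223), rear block at crop (368,247), tower at (497,190), end stop collar face at about (140,355). Next I convert these to world positions.

```bash
cat > h.py <<'E'
import numpy as np,cv2
from rig import r
def w(p,z,n="top"):
    c=r.calibration(n);K=np.array([[c["fx"],0,c["cx"]],[0,c["fy"],c["cy"]],[0,0,1]])
    u=cv2.undistortPoints(np.array([[p]],float),K,c["distortion"])[0,0]
    R,t=c["R"],c["t"];C=-R.T@t;d=R.T@np.array([*u,1]);return C+d*(z-C[2])/d[2]
def px(X,n="top"):
    c=r.calibration(n);K=np.array([[c["fx"],0,c["cx"]],[0,c["fy"],c["cy"]],[0,0,1]])
    return cv2.projectPoints(np.array(X,float).reshape(-1,1,3),cv2.Rodrigues(c["R"])[0],c["t"],K,c["distortion"])[0][:,0]
E
python3 - <<'E'
from h import *
f=lambda x,y,z:w((215+(x-2)/5,175+(y-2)/5),z)
P=dict(pad=(436,223,78),bar1=(142,351,52),bar2=(347,272,52),es=(143,356,62),rear=(368,247,88),tower=(497,190,108),sd=(308,125,65),ss=(393,398,36))
W={k:f(*v) for k,v in P.items()}
for k,v in W.items():print(k,v.round(1))
d=W['bar1']-W['bar2'];a=np.arctan2(d[1],d[0]);print("yaw",a)
for A,B in(("tower","rear"),("tower","es")):
    e=W[B]-W[A];print(A,B,np.hypot(*e[:2]).round(1),np.arctan2(e[1],e[0]))
u=np.array([np.cos(a),np.sin(a),0]);n=np.array([-u[1],u[0],0])
for k,v in W.items():print(k,((v-W['bar1'])@u).round(1),((v-W['bar1'])@n).round(1))
E
```

```text
pad [549.2 -50.1  78. ]
bar1 [487.2 100.9  52. ]
bar2 [528.2  -4.2  52. ]
es [483.2  99.4  62. ]
rear [535.2 -15.8  88. ]
tower [560.6 -80.5 108. ]
sd [602.8  15.9  65. ]
ss [464.9 -27.8  36. ]
yaw 1.9433621644256767
tower rear 69.5 1.9455209604376222
tower es 195.9 1.9769971523784247
pad -163.2 -2.9
bar1 0.0 0.0
bar2 -112.9 -0.0
es 0.0 4.2
rear -126.2 -2.2
tower -195.7 -2.4
sd -121.3 -76.7
ss -111.8 67.6
```

Run:
```python
from h import *
from scipy.optimize import least_squares
obs=[(436,223),(142,351),(347,272),(368,247),(497,190)]
def mdl(p,L):
    x,y,a,j=p;c,s=np.cos(a),np.sin(a);L=np.array(L,float)
    X=np.c_[x+c*L[:,0]-s*L[:,1],y+s*L[:,0]+c*L[:,1],L[:,2]];return (px(X)-[215,175])*5+2
def pts(j):return [(-14+j,0,78),(160,0,52),(45+j,0,52),(24+j,0,88),(-48+j,0,108)]
s=least_squares(lambda p:(mdl(p,pts(p[3]))-obs).ravel(),[560,-60,1.944,10]);p=s.x
print(p.round(3),s.fun.reshape(-1,2).round(1))
c,q=np.cos(p[2]),np.sin(p[2]);print("pad",p[0]+c*(p[3]-14),p[1]+q*(p[3]-14))
j=p[3];im=cv2.imread("pics/crop1.png")
def box(x0,x1,h,z,col):
    cv2.polylines(im,[mdl(p,[(x0,-h,z),(x1,-h,z),(x1,h,z),(x0,h,z)]).astype(int)],True,col,1)
box(-55+j,-41+j,23,108,(0,0,255));box(13+j,35+j,21,88,(0,255,0));box(-34+j,6+j,15,78,(255,0,0));box(160,172,20,62,(0,255,255));box(-220,220,10,52,(255,0,255));box(-172,-52,53,52,(0,128,255))
cv2.imwrite("pics/ov.png",im)
```

```text
[547.362 -47.305   1.959   8.79 ] [[  4.1  -0.2]
 [  0.2   0.6]
 [-13.    2.3]
 [  2.2   0.4]
 [  6.2  -3.1]]
pad 549.3321463435593 -52.12799765301263
```

View pics/ov.png

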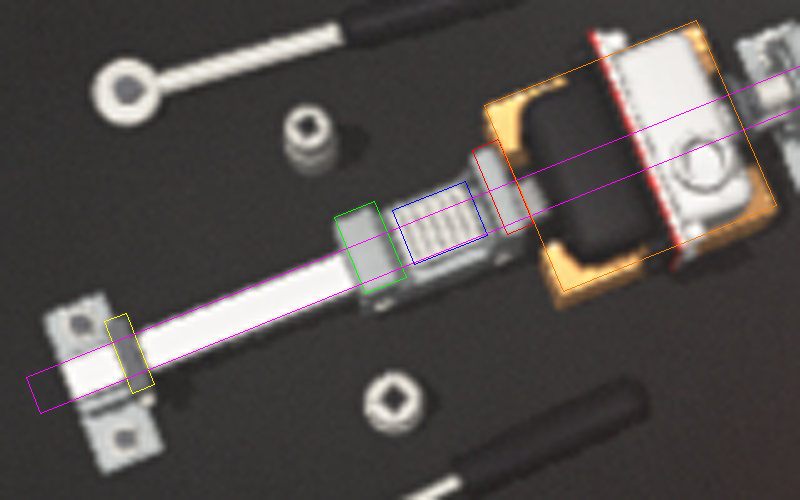

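The overlay fits to about 1–2 mm: collar, packers and bar all match, and the jaw sits about 1 mm further along +x than drawn. That gives pad ≈ (548.6, -50.5), bar direction 1.955 rad and jaw ≈ 10 mm. The plan is to shut the fingers, put tool z along the bar's +x (tool yaw 0.384), and aim 8 mm beyond the pad centre, at (545.6, -43).

Emit:
servo_tool(
  motion=[
    [-1,-0.025,0,-0.03,0,0.25,0],
    [-1,-0.06,0,-0.072,0,0.6,0],
    [-1,-0.1,0,-0.12,0,1.0,0],
    [-1,-0.14,0,-0.168,0,1.4,0],
    [-1,-0.18,0,-0.216,0,1.8,0],
    [-1,-0.22,0,-0.264,0,2.2,0],
    [-1,-0.26,0,-0.312,0,2.6,0],
    [-1,-0.3,0,-0.36,0,3.0,0],
    [-1,-0.34,0,-0.408,0,3.4,0],
    [-1,-0.38,0,-0.456,0,3.8,0],
    [-1,-0.41,0,-0.492,0,4.1,0],
    [-1,-0.424,0,-0.509,0,4.2,0],
  ],
  grip_force=30,
)

```text
clock: 1.6
eef_pos: [546.0, -44.6, 230.9]
tcp_rot: [-1.571, 0.0, 0.381]
contact_force: [-0.0, 0.3, 0.8]
opening: -0.001
```

Emit:
servo_tool(
  motion=[
    [-1,0,0.03,0.001,0,0,0],
    [-1,0,0.065,0.001,0,0,0],
    [-1,0,0.095,0.001,0,0,0],
    [-1,0,0.12,0.001,0,0,0],
    [-1,0,0.135,0.001,0,0,0],
    [-1,0,0.135,0.001,0,0,0],
  ],
)

```text
clock: 2.35
eef_pos: [544.5, -41.1, 95.5]
tcp_rot: [-1.57, 0.002, 0.385]
contact_force: [-1.0, 0.0, -0.2]
opening: 0.001
```

Run:
```python
from h import *
s=r.sense();print(s['eef_pos'],s['contact_force'])
a=r.grab_frame("scene")[:,:,::-1];b=r.grab_frame("top")[:,:,::-1]
f=lambda i,x,y:cv2.resize(i[y:y+100,x:x+100],None,fx=4,fy=4,interpolation=cv2.INTER_CUBIC)
print(px([[548.6,-50.5,78]],"scene"),px([[548.6,-50.5,78]]))
cv2.imwrite("pics/near.png",np.hstack([f(a,310,180),f(b,245,175)]))
```

```text
[544.48911121 -41.05717725  95.49435279] [-1.02652485  0.03784908 -0.22802064]
[[352.7068397  239.58309532]] [[301.97539178 219.44515584]]
```

View pics/near.png

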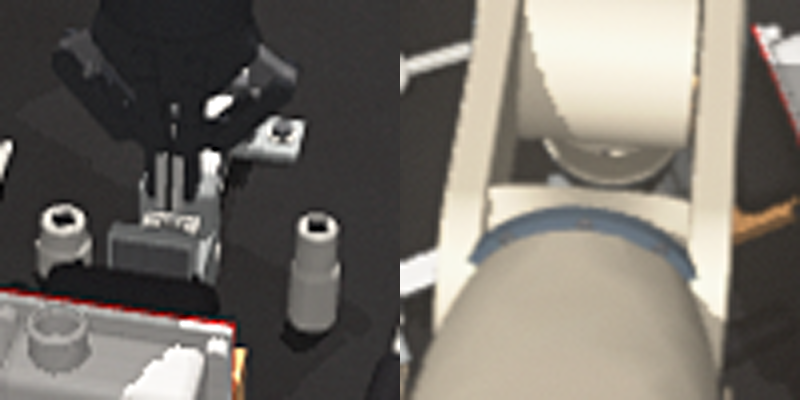

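The scene crop shows the shut fingertips just above the grooved pad, centred across it (tip at 172,205, pad centre at about 173,220), between tower and rear block. The arm hides the clamp in the top view. Pressing down now.

Emit:
servo_tool(
  motion=[
    [-1,0,0.01,-0.001,0,0,0],
    [-1,0,0.018,-0.001,0,0,0],
    [-1,0,0.022,-0.001,0,0,0],
    [-1,0,0.024,-0.001,0,0,0],
    [-1,0,0.024,-0.001,0,0,0],
    [-1,0,0.024,-0.001,0,0,0],
  ],
)

```text
clock: 3.2
eef_pos: [545.8, -42.5, 72.6]
tcp_rot: [-1.571, -0.0, 0.384]
contact_force: [-0.0, -0.8, 5.2]
opening: -0.001
```

Emit:
servo_tool(
  motion=[
    [-1,0,0.001,0,0,0,0],
    [-1,0,0.002,0,0,0,0],
    [-1,0,0.003,0,0,0,0],
    [-1,0,0.003,0,0,0,0],
  ],
)

```text
clock: 3.7
eef_pos: [545.8, -42.5, 70.0]
tcp_rot: [-1.571, -0.0, 0.384]
contact_force: [-1.3, -1.2, 11.2]
opening: -0.001
```

The release is at its bottom (11 N at z = 70). Now I push along the bar, staying just short of the stop.

Emit:
servo_tool(
  motion=[
    [-1,0,0,0.004,0,0,0],
    [-1,0,0,0.01,0,0,0],
    [-1,0,0,0.018,0,0,0],
    [-1,0,0,0.028,0,0,0],
    [-1,0,0,0.038,0,0,0],
    [-1,0,0,0.048,0,0,0],
    [-1,0,0,0.058,0,0,0],
    [-1,0,0,0.068,0,0,0],
    [-1,0,0,0.078,0,0,0],
    [-1,0,0,0.088,0,0,0],
    [-1,0,0,0.096,0,0,0],
    [-1,0,0,0.1,0,0,0],
  ],
)

```text
clock: 5.2
eef_pos: [508.6, 50.4, 70.0]
tcp_rot: [-1.572, -0.001, 0.384]
contact_force: [-0.4, -2.6, 8.6]
opening: 0.001
```

Emit:
servo_tool(
  motion=[
    [-1,0,0,0.003,0,0,0],
    [-1,0,0,0.006,0,0,0],
    [-1,0,0,0.009,0,0,0],
    [-1,0,0,0.012,0,0,0],
    [-1,0,0,0.015,0,0,0],
    [-1,0,0,0.018,0,0,0],
    [-1,0,0,0.018,0,0,0],
  ],
)

```text
clock: 6.08
eef_pos: [502.3, 66.8, 70.0]
tcp_rot: [-1.572, -0.002, 0.384]
contact_force: [1.2, -2.6, 7.8]
opening: 0.006
```

Emit:
servo_tool(
  motion=[
    [-1,0,0,0.002,0,0,0],
    [-1,0,0,0.004,0,0,0],
    [-1,0,0,0.006,0,0,0],
    [-1,0,0,0.006,0,0,0],
  ],
)

```text
clock: 6.58
eef_pos: [500.3, 72.3, 70.0]
tcp_rot: [-1.572, -0.002, 0.384]
contact_force: [1.4, -2.9, 8.1]
opening: -0.001
```

Emit:
servo_tool(
  motion=[
    [-1,0,0,0.002,0,0,0],
    [-1,0,0,0.004,0,0,0],
    [-1,0,0,0.006,0,0,0],
    [-1,0,0,0.006,0,0,0],
  ],
)

```text
clock: 7.08
eef_pos: [500.0, 73.4, 70.1]
tcp_rot: [-1.579, -0.003, 0.388]
contact_force: [11.0, -37.2, 2.2]
opening: -0.001
```

Hard stop at 39 N: the jaw is against the end stop. I ease off the preload and then lift straight up.

Emit:
servo_tool(
  motion=[
    [-1,0,0,-0.003,0,0,0],
    [-1,0,0,-0.005,0,0,0],
    [-1,0,-0.003,-0.005,0,0,0],
    [-1,0,-0.008,-0.005,0,0,0],
    [-1,0,-0.014,-0.006,0,0,0],
    [-1,0,-0.03,-0.007,0,0,0],
    [-1,0,-0.06,-0.007,0,0,0],
    [-1,0,-0.1,-0.007,0,0,0],
    [-1,0,-0.15,-0.007,0,0,0],
    [-1,0,-0.16,-0.007,0,0,0],
    [-1,0,-0.16,-0.007,0,0,0],
  ],
)

```text
clock: 8.45
eef_pos: [499.5, 71.7, 230.0]
tcp_rot: [-1.571, -0.001, 0.384]
contact_force: [-0.0, -0.0, -0.7]
opening: 0.004
```

Emit:
servo_tool(
  motion=[
    [-1,-0.03,0,0.03,0,0,0],
    [-1,-0.06,0,0.08,0,0,0],
    [-1,-0.1,0,0.13,0,0,0],
    [-1,-0.13,0,0.18,0,0,0],
    [-1,-0.14,0,0.22,0,0,0],
    [-1,-0.14,0,0.25,0,0,0],
    [-1,-0.14,0,0.25,0,0,0],
  ],
)

```text
clock: 9.32
eef_pos: [274.5, 251.5, 228.0]
tcp_rot: [-1.571, 0.003, 0.387]
contact_force: [0.5, -0.7, 0.2]
opening: 0.001
```

Run:
```python
from h import *
s=r.sense();print(s['eef_pos'],s['contact_force'],s['clock'])
a=r.grab_frame("scene")[:,:,::-1];b=r.grab_frame("top")[:,:,::-1]
f=lambda i,x,y:cv2.resize(i[y:y+130,x:x+130],None,fx=3,fy=3,interpolation=cv2.INTER_CUBIC)
cv2.imwrite("pics/end.png",np.hstack([f(a,290,170),f(b,215,160)]))
```

```text
[274.53440985 251.52656237 227.97607552] [ 0.48794918 -0.65300089  0.16626217] 9.325
```

View pics/end.png

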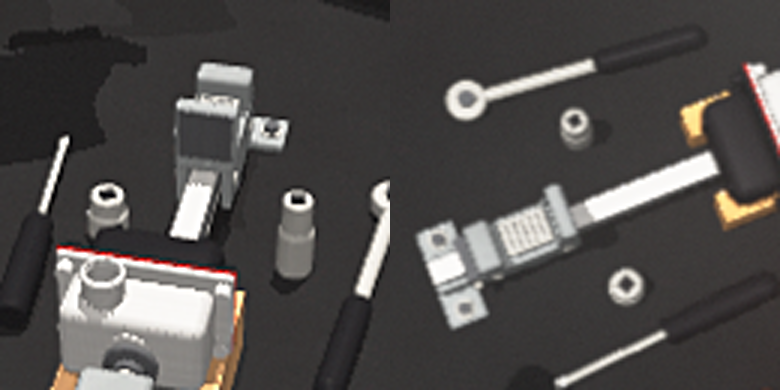

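The jaw stands by the end stop, and housing and sockets look in place. I'll check the gap numerically with the model overlay at jaw = 125, plus a picture difference over the housing.

Run:
```python
from h import *
f=r.grab_frame("top")[:,:,::-1].copy();o=cv2.imread("pics/top0.png")
for nm,(x,y,w_,h) in dict(housing=(312,180,58,52),ratchet=(230,165,90,35),sd=(270,192,16,20),ss=(286,247,16,16),driver=(268,250,80,42),can=(115,150,46,44)).items():
    A,B=[cv2.cvtColor(np.ascontiguousarray(i[y:y+h,x:x+w_]),6).astype(np.float32) for i in(o,f)]
    print(nm,np.round(cv2.phaseCorrelate(A,B),2).tolist() if 0 else cv2.phaseCorrelate(A,B))
p=(547.4,-47.3,1.959);j=125;X0,Y0=220,215
im=cv2.resize(f[Y0:Y0+60,X0:X0+80],None,fx=10,fy=10,interpolation=cv2.INTER_CUBIC)
def box(x0,x1,h,z,col):
    c,s=np.cos(p[2]),np.sin(p[2]);L=np.array([(x0,-h),(x1,-h),(x1,h),(x0,h)],float)
    X=np.c_[p[0]+c*L[:,0]-s*L[:,1],p[1]+s*L[:,0]+c*L[:,1],np.full(4,z)]
    cv2.polylines(im,[((px(X)-[X0,Y0])*10+5).astype(int)],True,col,1)
box(-55+j,-41+j,23,108,(0,0,255));box(13+j,35+j,21,88,(0,255,0));box(-34+j,6+j,15,78,(255,0,0));box(160,172,20,62,(0,255,255))
cv2.imwrite("pics/ov2.png",im)
```

```text
housing ((-0.09298185666764525, 0.020680232178030167), 0.9066798295503781)
ratchet ((-0.05984922220316946, 0.013822017957004107), 0.9962549327332296)
sd ((-0.07333920473708666, -0.04568918353517937), 1.0144169095903635)
ss ((0.11811837244417589, 0.0989873106183401), 0.9848594865761697)
driver ((0.2192914740277132, 0.5517722351677854), 0.9889231316248576)
can ((0.011103342072797062, 0.544747736439831), 0.988697624316922)
```

View pics/ov2.png

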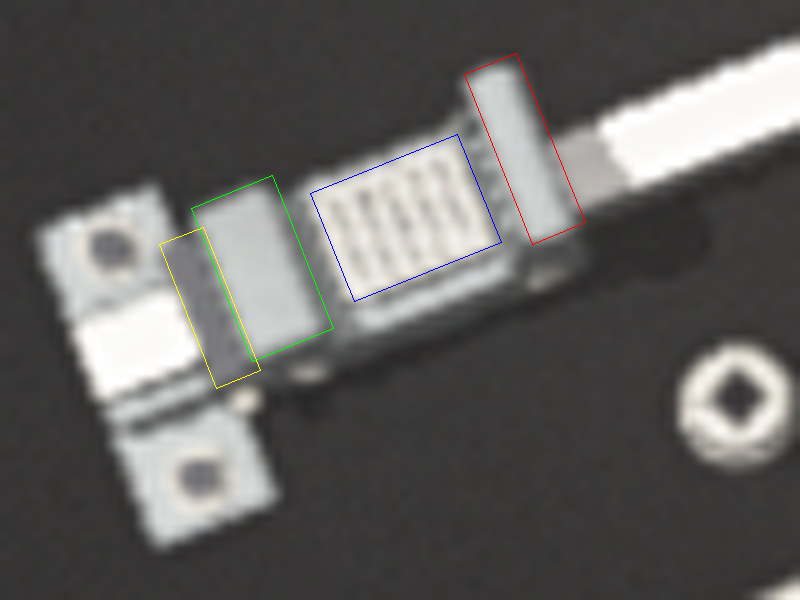

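Run:
```python
from rig import r
print(r.sign_off(), r.sense()['contact_force'])
```

```text
the job is handed in; nothing more can be done
the job is handed in; nothing more can be done
```

The clamp is open and the job is handed in, about 9.5 s into the 38 s allowed. With the fingers shut, I pressed the thumb release to its bottom (11 N at z = 70). I then pushed the jaw about 118 mm by its rear block until it hit the end stop, where the force rose from about 3 N to 39 N. After that I eased off, lifted straight up and moved the arm clear.

- **Jaw:** the final top picture matches the model with the jaw at 125 mm to about 1 mm, so it stands against the stop.
- **Housing and bench:** the housing, sockets and ratchet shifted by 0.15 px or less. The screwdriver and spray can showed about 0.5 px (roughly 1 mm). That is probably lighting or shadow, since the arm came near neither of them.
- **Release:** I could not measure its height precisely. The pad lines up with its raised position in the top picture, but at that resolution this is weak evidence. The finger is well clear of it and the force at the tool is about zero.

One measurement was off: a bar point I used for the first fit was hidden by the rear block (about 2–3 px). The overlays and the press and push forces were consistent with the fit anyway.

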